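Snap the drained paintbrush back into its rack clips

ROBOT

A 7-joint arm with a two-finger parallel gripper is mounted at the origin on the work surface. World frame = base frame: x ahead of the robot, y to its left, z up, the work surface at z = 0. Lengths are in m, angles in rad, forces in N, time in s.
With the tool pointing down it reaches from about 0.4 to 0.85 m from the base axis. Payload 6.9 kg.
Tool frame: the origin (TCP) lies between the finger pads; the fingertips stand 14 mm ahead of it and the grasp point (between the pads) lies 5 mm behind it; z points along the fingers, y is the direction in which the jaws open and shut (so a half turn about z gives the same grasp; the last joint's range is limited). The gripper opens to 85 mm and grips with 20 to 120 N. Pads are 22 mm wide; open, the fingers measure 114 mm over their backs; the gripper's body (76 mm by 85 mm) begins 54 mm behind the grasp point. The pads swing forward as they close: fully open they stand 13 mm farther back than shut.
Start: joints at [-1.22, 0.507, -0.238, 1.5, 0.126, 1.149, -0.155], TCP at [0.151, 0.606, 0.245] pointing down, gripper open.
Joint ranges: [-3.08, 3.08], [-0.24, 2.05], [-1.43, 1.35], [0, 2.5], [-1.52, 4.66], [0.17, 1.96], [-2.89, 2.89]. Speed limits (rad/s): [2.39, 2.39, 3.14, 3.14, 3.14, 3.14, 3.14].

INTERFACE

Orientations are given as a rotation vector (axis times angle).
In Python, from bench import env gives the robot as it stands. The module is installed in compiled form; this text tells all that it offers.
- The arm moves only by the tool servo_tool, never from a script. Its argument "plan" is a list of rows, each an object of numbers: "x", "y", "z": the shift along the tool's x, y, z in cm; "wx", "wy", "wz": the turn, a rotation vector about the tool's x, y, z in rad. A call has 1 to 20 rows; each row shifts and turns the commanded pose from where the row before left it, along the tool's axes as they then stand; what a row does not reach is not made up. A row lasts 1/10 s, in which the tool goes at most 50 mm and 8.59 degrees, less where a joint would pass 70% of its speed; a pose out of reach is approached as far as the arm can. A call with a gripper value outside its range is refused whole. "jaw" is the opening, from 0 (shut) to 1 (fully open), set as the call begins (left out, the last holds). The fingers move at their own pace and stop on an object; the grip force is fixed at half the most. Time passes only in rows, so rows that do not move let the fingers close. It gives the time, the measured TCP pose, the force and the opening at its end, in the units of the state.
- env.state(): the state, without advancing time (a new reading comes with each control period).
- env.get_image(name): name is "scene" or "top" or "wrist"; returns the picture (400x640x3 uint8, blue, green, red); there is no depth.
- env.get_calibration(name): a dict with "vfov" (degrees; the focal length in pixels is half the picture's height over the tangent of half this angle, whatever the lens; pixels are square), "cx", "cy" (the principal point, pixels), "dist" ([k1, k2, p1, p2, k3] as OpenCV has them; the pictures are not rectified), "pose" (4x4, takes a point from camera to world coordinates); the wrist camera has in their place "tool_from_camera" (4x4, takes a point from camera to tool coordinates, whose origin is the TCP and whose axes are the flange's). Camera axes: x right, y down, z forward; pixel columns grow to the right and rows downward; lengths in m; the calibration is good to about 2 mm. A picture is of the moment at which its call begins: read the wrist's pose just before it. get_calibration takes no time and is no camera call.
- env.finish_job(): hands the job in, once; it reports no verdict.
Trained networks look in the newest picture that a camera, given by its name, has taken for a name from the list of things; names that differ only in an ending like _2 or _b are one class to them, and where a whole thing is asked for, a point or a joint stands for the part that bears it (a point fixed in the world has none). Each returns a list of dicts, best first, with "p" (0 to 1); they miss things now and then, are a little off and sometimes report something else, mostly with a low value. They report only what shows in the picture. A call takes as long as a camera call. They do not tell look-alikes from the thing itself.
- env.boxes_of(camera, label): "centre" ([row, column] in pixels, amid what is visible of it).
- env.regions_of(camera, label): "mask" (400x640 bool, what is visible of it) and "centre" ([row, column] in pixels, amid what is visible of it).
The state is a dict: "time_s": time; "joint_pos": joint angles; "joint_vel": joint speeds; "joint_efforts": joint torques, N m; "eef_pos": TCP position; "eef_rot": TCP orientation; "wrist_force": force on the tool from outside, world axes, zero at the start; "ft_torque": the same for the moment, N m; "opening": finger opening in m.
Only numpy, scipy, OpenCV 4.12 (cv2) and the standard library are available. Lean on these libraries where they do the work, as an engineer would, in place of code of your own. Each camera call takes 0.05 s, during which the arm holds its last target.

TASK

Lift the red-handled paintbrush out of the draining channel, set it down on the table and let go to change your grip, then snap its handle into both spring clips of the empty rack berth, bristles inside that berth's white drip cup. Push until it snaps fully home, then stop pushing - do not ram it - and let go. Leave the jar, the can, the cup and the tin standing where they are.

Things in the scene. Friction and masses are not known exactly. Their poses are not given: they have to be found in the camera images.
- brush_grip (a point): centre of the middle of the brush handle; x axis along the brush to the bristles, z up as it lies. Flat brush 225 mm long, about 100 g. Along x: red round handle, 20 mm thick, -95 to +60 mm, with a black square 20 x 20 mm grip at -26 to +26; steel ferrule 44 wide, 20 high, +60 to +90; grey bristles 42 wide, 17 high, +90 to +130. Balances about 35 mm towards the bristles
- brush_ferrule (a point): centre of the brush's steel ferrule (44 mm wide, 20 mm high, 30 mm long), 75 mm from brush_grip towards the bristles, same axes. At the start only ferrule and bristles stick out of the channel and can be taken, across the 44 mm width
- brush: the whole brush; origin on its underside, 10 mm below brush_grip, same axes
- channel_mouth (a point): point on the table about below the ferrule's starting place. Fixed aluminium draining channel, its x axis along it towards its open end: it runs from x = -25 mm back to -180 mm, 44 mm wide outside, walls 42 mm high, inside 32 mm wide, floor 12 mm above the table. The brush handle lies in it, too tight for fingers beside it
- berth_seat (a point): in the empty berth: where brush_grip must end, 45 mm above the table; x axis level, along the berth towards its drip cup (the way the bristles must point). The handle is pushed straight down into the clips at x = -40 and +40 mm; between the clips the space is free down to the board, 33 mm below this point
- clip_front (a point): middle of the empty berth's clip nearer the drip cup, at x = +40 mm from berth_seat; its twin is at x = -40 mm. Each: two blue spring jaws, 12 mm long in x, open at the top. They resist once the handle's axis is 18 mm above the seat, with a peak of about 10 N (7 to 15) for both clips together, snap through some 7 mm above it and close over the handle
- drip_cup (a point): centre of the empty berth's white drip cup, 106 mm from berth_seat along x, at the same height. Inside 58 mm wide (y) and 80 mm long (x: +66 to +146 mm from berth_seat), walls to 17 mm above this point: no room in it for fingers beside the ferrule
- saddle: the empty berth's rubber pads, on which the handle comes to rest in the clips (origin on the board below berth_seat); they give by up to 4 mm, about 6 N per mm together; more than 35 N on them is ramming
- rack: fixed plywood rack board, 280 (x) x 230 (y) x 12 mm, origin at its underside centre; carries three parallel berths along x, 72 mm apart in y, the middle one at y = 0; the empty one may be any of the three
- tool_a (a point): middle of the green-handled brush that is fixed in a neighbouring berth, like brush_grip; same shape as the brush, same axes as berth_seat
- tool_b (a point): middle of the yellow-handled mini roller that is fixed in another berth: 20 mm handle, roller 36 mm in diameter from x = +75 to +130 mm
- jar_mid (a point): centre of a closed jar, 60 mm diameter, 85 mm high, standing on the table; leave alone
- can_mid (a point): centre of a can, 66 mm diameter, 100 mm high, standing on the table; leave alone
- cup_mid (a point): centre of a white plastic cup, 76 mm diameter, 85 mm high, standing on the table; leave alone
- tin_mid (a point): centre of a low blue tin, 60 mm diameter, 55 mm high, standing on the table; leave alone
Things that resemble listed ones, but are neither listed nor needed, are in the scene too. Of the things that look like the brush, the middle-sized one is meant.

How it is judged:
On the way:
1. the brush lies flat and released on the table, out of the channel (distance of brush_grip from where it was at the start of the episode above 0.06 m and height (world z) of each of brush_grip, brush_ferrule below 0.017 m and contact force between the fingers and brush below 0.2 N), for 0.2 s.
At the end, for the whole second after the job is handed in: The brush is released and at rest in the empty berth: brush_grip within 15 mm along, 5 mm sideways and 4 mm in height of berth_seat, parallel to it within 0.06 rad, bristles in the drip cup (x of brush_grip in the frame of berth_seat between -0.015 and 0.015 m and y of brush_grip in the frame of berth_seat between -0.005 and 0.005 m and z of brush_grip in the frame of berth_seat between -0.004 and 0.004 m and x of brush_ferrule in the frame of berth_seat above 0.05 m and angle between the x axis of brush_grip and the x axis of berth_seat, either way round below 0.06 rad and linear speed of brush below 0.02 m/s and contact force between the fingers and brush below 0.2 N); the robot touches nothing.
It fails at once if the brush was rammed onto the pads (over 35 N) (contact force between brush and saddle above 35 N).
It fails at once if the jar was shifted by more than 30 mm or tipped (distance of jar_mid from where it was at the start of the episode above 0.03 m or angle between jar_mid's own z axis and vertical above 0.3 rad).
It fails at once if the can was shifted by more than 30 mm or tipped (distance of can_mid from where it was at the start of the episode above 0.03 m or angle between can_mid's own z axis and vertical above 0.3 rad).
It fails at once if the cup was shifted by more than 30 mm or tipped (distance of cup_mid from where it was at the start of the episode above 0.03 m or angle between cup_mid's own z axis and vertical above 0.3 rad).
It fails at once if the tin was shifted by more than 30 mm or tipped (distance of tin_mid from where it was at the start of the episode above 0.03 m or angle between tin_mid's own z axis and vertical above 0.3 rad).
It also fails if it takes over 64 s, if anything falls off the work surface, if the arm or the gripper's body presses on something with over 40 N, if the wrist force passes 120 N, or if a joint passes its speed limit or range.

## Working session

There is one attempt and no reset: what is moved stays moved. The work goes in short steps, Python scripts to look and compute and a tool call to move; the robot and the scene stay as the last step left them, time stands still between calls to the robot, and variables do not carry over. Pictures are saved under pics/ and viewed, and the job is handed in when it is done.

Besides the shell and the picture viewer there is one more tool, called after ">>>" as name(argument=value, ...) on one line, values as JSON. servo_tool: Moves the arm, as the interface text tells. Its arguments: {"type":"object","properties":{"plan":{"type":"array","items":{"type":"object","properties":{"x":{"type":"number"},"y":{"type":"number"},"z":{"type":"number"},"wx":{"type":"number"},"wy":{"type":"number"},"wz":{"type":"number"}}}},"jaw":{"type":"number"}},"required":["plan"]}

```bash
mkdir -p pics; ls
python3 - <<'E'
from bench import env
import cv2
for n in ["scene","top","wrist"]:
    im=env.get_image(n); cv2.imwrite(f"pics/{n}0.png",im)
    c=env.get_calibration(n); print(n,c)
s=env.state(); print({k:s[k] for k in ("time_s","eef_pos","eef_rot","wrist_force","opening")})
E
```

```text
pics
scene {'vfov': 51.91899276776726, 'cx': 322.5292426397444, 'cy': 197.252036041664, 'dist': array([-0.05465704,  0.        ,  0.        ,  0.        ,  0.        ]), 'pose': array([[-0.50736109,  0.65149132, -0.56404235,  1.1423714 ],
       [ 0.86172606,  0.38630361, -0.32893421,  0.44897787],
       [ 0.00359382, -0.65293842, -0.75740248,  0.94967783],
       [ 0.        ,  0.        ,  0.        ,  1.        ]])}
top {'vfov': 42.374218816772064, 'cx': 313.9403444502849, 'cy': 194.0721526881464, 'dist': array([-0.10137052,  0.        ,  0.        ,  0.        ,  0.        ]), 'pose': array([[ 0.02934129, -0.99487531,  0.0967585 ,  0.35931025],
       [-0.99955991, -0.02878019,  0.00718979,  0.0465772 ],
       [-0.00436822, -0.09692688, -0.99528192,  1.39773467],
       [ 0.        ,  0.        ,  0.        ,  1.        ]])}
wrist {'vfov': 70.6118818532525, 'cx': 315.54678659725226, 'cy': 196.30474401950747, 'dist': array([0.0177614, 0.       , 0.       , 0.       , 0.       ]), 'tool_from_camera': array([[ 6.71771355e-04, -9.63572097e-01, -2.67447868e-01,
         6.76073485e-02],
       [ 9.99999708e-01,  5.50202235e-04,  5.29492489e-04,
        -7.22140009e-04],
       [-3.63053774e-04, -2.67448146e-01,  9.63572186e-01,
        -1.28194191e-01],
       [ 0.00000000e+00,  0.00000000e+00,  0.00000000e+00,
         1.00000000e+00]])}
{'time_s': 0.15, 'eef_pos': array([0.1514189 , 0.60603613, 0.24463939]), 'eef_rot': array([-3.83448564e-01, -3.11794471e+00,  2.04001618e-03]), 'wrist_force': array([ 0.25898628,  0.20849843, -0.93909578]), 'opening': 0.08559271358427442}
```

View pics/scene0.png

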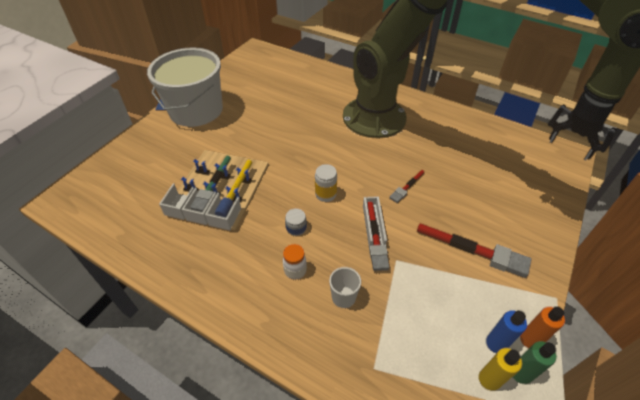

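View pics/top0.png

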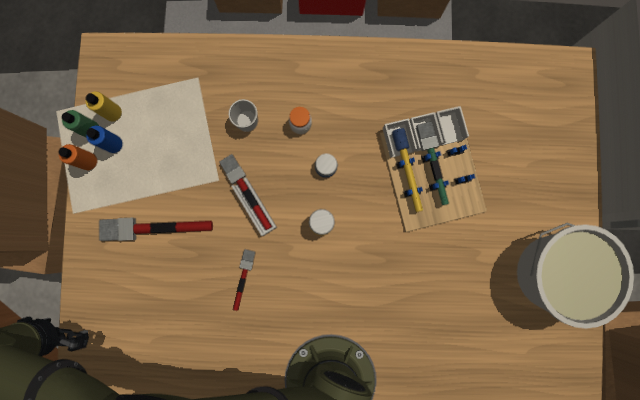

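View pics/wrist0.png

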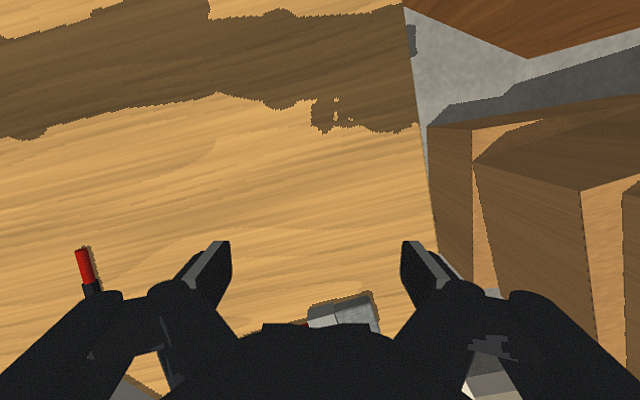

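Brush look-alikes in the top view: the large one at (155,228), the small one at (243,280), and the middle-sized one in the channel at (247,193). The description points to the one in the channel. The empty berth is the right-hand one in the top view, with its cup at (452,125). I'll measure next.

```bash
cat > h.py <<'E'
from bench import env
import cv2, numpy as np
from scipy.spatial.transform import Rotation as R
def K(c):
    f=200/np.tan(np.radians(c["vfov"])/2); return np.array([[f,0,c["cx"]],[0,f,c["cy"]],[0,0,1]])
def pose(n,s=None):
    c=env.get_calibration(n)
    if n!="wrist": return c,c["pose"]
    s=s or env.state(); T=np.eye(4); T[:3,:3]=R.from_rotvec(s["eef_rot"]).as_matrix(); T[:3,3]=s["eef_pos"]
    return c,T@c["tool_from_camera"]
def onz(n,rc,z,s=None):
    c,P=pose(n,s); rc=np.atleast_2d(rc).astype(float)
    u=cv2.undistortPoints(rc[:,None,::-1].copy(),K(c),c["dist"])[:,0]
    d=np.c_[u,np.ones(len(u))]@P[:3,:3].T
    return P[:3,3]+d*((z-P[2,3])/d[:,2])[:,None]
def proj(n,X,s=None):
    c,P=pose(n,s); X=(np.atleast_2d(X)-P[:3,3])@P[:3,:3]
    return cv2.projectPoints(X,np.zeros(3),np.zeros(3),K(c),c["dist"])[0][:,0]
E
python3 - <<'E'
from h import *
H={"brush_grip":.022,"brush_ferrule":.022,"brush":.022,"berth_seat":.045,"clip_front":.045,"drip_cup":.06,"tool_a":.045,"tool_b":.045,"jar_mid":.0425,"can_mid":.05,"cup_mid":.0425,"tin_mid":.0275,"rack":.012,"channel_mouth":0.03}
for n in ["top","scene"]:
    env.get_image(n)
    for l,z in H.items():
        for d in env.boxes_of(n,l):
            if d["p"]>.2: print(n,l,round(d["p"],2),np.round(d["centre"]),onz(n,d["centre"],z)[0].round(3))
im=env.get_image("top")
cv2.imwrite("pics/t1.png",cv2.resize(im[100:240,200:290],None,fx=4,fy=4,interpolation=2))
cv2.imwrite("pics/t2.png",cv2.resize(im[95:240,375:495],None,fx=4,fy=4,interpolation=2))
E
```

```text
top brush_grip 0.93 [184. 238.] [0.514 0.262 0.022]
top brush_grip 0.79 [264. 242.] [0.301 0.241 0.022]
top brush_grip 0.64 [227. 133.] [0.391 0.542 0.022]
top brush_ferrule 0.91 [269. 244.] [0.287 0.235 0.022]
top brush_ferrule 0.83 [183. 240.] [0.517 0.256 0.022]
top brush 0.76 [229. 135.] [0.384 0.536 0.022]
top brush 0.76 [267. 245.] [0.293 0.234 0.022]
top brush 0.65 [179. 240.] [0.527 0.258 0.022]
top berth_seat 0.89 [132. 451.] [ 0.668 -0.306  0.045]
top clip_front 0.58 [130. 454.] [ 0.674 -0.316  0.045]
top drip_cup 0.75 [131. 454.] [ 0.669 -0.311  0.06 ]
top drip_cup 0.21 [123. 299.] [0.677 0.101 0.06 ]
top tool_a 0.95 [145. 402.] [ 0.63  -0.175  0.045]
top tool_a 0.75 [143. 431.] [ 0.638 -0.252  0.045]
top tool_b 0.95 [145. 402.] [ 0.63  -0.175  0.045]
top tool_b 0.75 [143. 431.] [ 0.638 -0.252  0.045]
top jar_mid 0.65 [121. 299.] [0.686 0.103 0.042]
top can_mid 0.78 [220. 321.] [0.423 0.036 0.05 ]
top cup_mid 0.88 [116. 244.] [0.697 0.251 0.042]
top cup_mid 0.54 [182. 239.] [0.516 0.256 0.042]
top tin_mid 0.6 [164. 328.] [0.576 0.021 0.028]
top rack 0.98 [191. 436.] [ 0.51
[... 806 characters left out ...]
 0.543 -0.21   0.06 ]
scene tool_a 0.8 [200. 205.] [ 0.651 -0.232  0.045]
scene tool_a 0.56 [206. 227.] [ 0.635 -0.162  0.045]
scene tool_b 0.8 [200. 205.] [ 0.651 -0.232  0.045]
scene tool_b 0.56 [206. 227.] [ 0.635 -0.162  0.045]
scene jar_mid 0.69 [266. 293.] [0.706 0.109 0.043]
scene jar_mid 0.54 [285. 346.] [0.683 0.249 0.042]
scene jar_mid 0.49 [198. 208.] [ 0.639 -0.233  0.042]
scene can_mid 0.6 [181. 328.] [0.409 0.041 0.05 ]
scene can_mid 0.51 [200. 176.] [ 0.698 -0.299  0.05 ]
scene cup_mid 0.72 [285. 343.] [0.688 0.244 0.042]
scene tin_mid 0.97 [223. 294.] [0.58  0.028 0.027]
scene rack 0.86 [175. 233.] [ 0.509 -0.247  0.012]
scene channel_mouth 0.9 [216. 375.] [0.444 0.214 0.03 ]
```

View pics/t1.png

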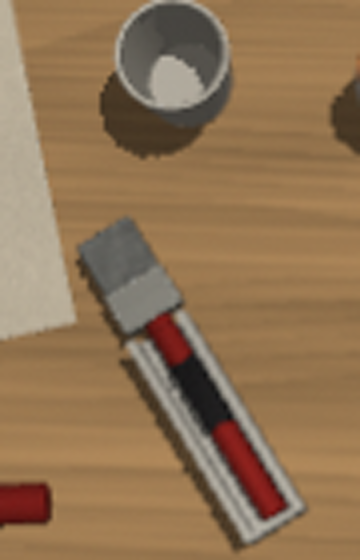

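View pics/t2.png

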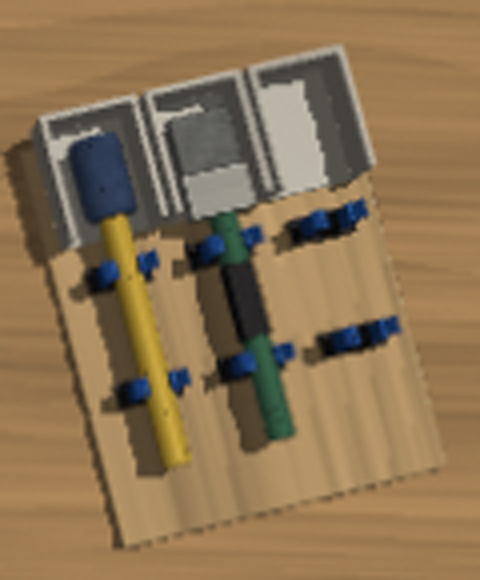

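Run:
```python
from h import *
def px(l,o): return [(o[1]+y/4,o[0]+x/4) for x,y in l]
P=onz("top",px([(103,232),(156,318),(201,392),(268,510),(78,247),(128,217),(130,335),(183,300)],(200,100)),.032)
print(P.round(4)); d=P[0]-P[3]; print("ang",np.degrees(np.arctan2(d[1],d[0])),np.linalg.norm(d))
# board corners
B=onz("top",px([(122,548),(443,468)],(375,95)),.012); print(B.round(4)); d=B[0]-B[1]; a=np.arctan2(d[1],d[0]); print(np.linalg.norm(d),"rack x ang",np.degrees(a)-90)
# clips tops
C=onz("top",px([(328,222),(360,337),(117,272),(154,388),(225,246),(257,362)],(375,95)),.055);print(C.round(4)); 
# green handle: black center & end
print(onz("top",px([(244,300),(279,437),(228,212)],(375,95)),.055).round(4))
# yellow
print(onz("top",px([(177,465),(113,215)],(375,95)),.055).round(4))
# cup outer corners
print(onz("top",px([(36,120),(344,47),(374,163)],(375,95)),.062).round(4))
```

```text
[[0.5826 0.2964 0.032 ]
 [0.5254 0.2579 0.032 ]
 [0.4767 0.2257 0.032 ]
 [0.3996 0.178  0.032 ]
 [0.572  0.3128 0.032 ]
 [0.5933 0.2799 0.032 ]
 [0.5135 0.2749 0.032 ]
 [0.5381 0.2403 0.032 ]]
ang 32.88137384771058 0.21793901217887623
[[ 0.3988 -0.1924  0.012 ]
 [ 0.4586 -0.4114  0.012 ]]
0.22710164892894807 rack x ang 15.27336698914091
[[ 0.6171 -0.3202  0.055 ]
 [ 0.5407 -0.3415  0.055 ]
 [ 0.579  -0.1794  0.055 ]
 [ 0.5029 -0.2046  0.055 ]
 [ 0.5987 -0.2511  0.055 ]
 [ 0.522  -0.2728  0.055 ]]
[[ 0.563  -0.2639  0.055 ]
 [ 0.473  -0.2876  0.055 ]
 [ 0.6216 -0.253   0.055 ]]
[[ 0.4527 -0.2203  0.055 ]
 [ 0.6171 -0.1764  0.055 ]]
[[ 0.6779 -0.1235  0.062 ]
 [ 0.7349 -0.3297  0.062 ]
 [ 0.6565 -0.3494  0.062 ]]
```

Both crops agree: the brush in the channel has its handle between the aluminium walls, and the right berth is empty. The brush yaw is about 33° and the ferrule is near (0.538, 0.267). The rack yaw is about 15.5° and the seat is near (0.58, -0.333). I'll move above the brush and turn so tool x points along the bristles.

>>> servo_tool(plan=[{"x":-2.87,"y":-1.5},{"x":-2.87,"y":-1.5},{"x":-2.87,"y":-1.5},{"x":-2.87,"y":-1.5},{"x":-2.87,"y":-1.5},{"x":-2.87,"y":-1.5},{"x":-2.87,"y":-1.5},{"x":-2.87,"y":-1.5},{"x":-2.87,"y":-1.5},{"x":-2.87,"y":-1.5},{"x":-2.87,"y":-1.5},{"x":-2.87,"y":-1.5},{"x":-2.87,"y":-1.5},{"x":-2.87,"y":-1.5},{"x":-2.87,"y":-1.5},{"x":-2.87,"y":-1.5}], jaw=1)

```text
schema error: expected keys x, y, z, wx, wy, wz
```

>>> servo_tool(plan=[{"wz":0.145},{"wz":0.145},{"wz":0.145},{"wz":0.145},{"wz":0.145},{"wz":0.145},{"wz":0.145},{"wz":0.145},{"wz":0.145},{"wz":0.145},{"wz":0.145},{"wz":0.145},{"wz":0.145},{"wz":0.145},{"wz":0.145},{"wz":0.145},{},{}])

```text
schema error: expected keys x, y, z, wx, wy, wz
```

Run:
```python
from h import *
s=env.state(); print(s["time_s"],s["joint_pos"].round(2),s["eef_pos"].round(4)); M=R.from_rotvec(s["eef_rot"]).as_matrix();print(M.round(3), np.degrees(np.arctan2(M[1,0],M[0,0])))
im=env.get_image("wrist"); cv2.imwrite("pics/w1.png",im)
```

```text
1.7 [-1.22  0.51 -0.24  1.5   0.13  1.15 -0.15] [0.1515 0.6064 0.2453]
[[-0.97   0.242  0.   ]
 [ 0.242  0.97   0.   ]
 [ 0.     0.    -1.   ]] 165.97651238189215
```

View pics/w1.png

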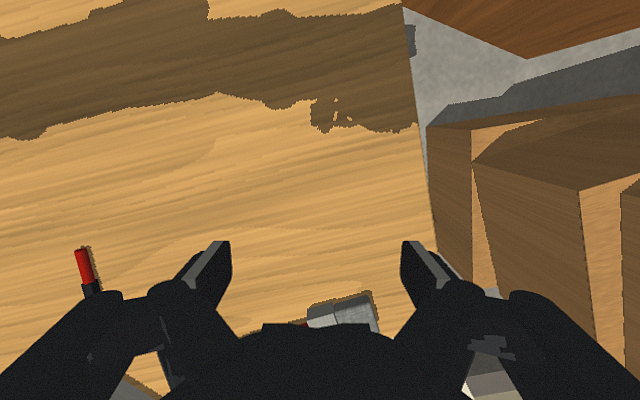

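The moves were refused because every row needs all six keys. I'll resend them in that form.

>>> servo_tool(plan=[{"x":-3.28,"y":-1.71,"z":0,"wx":0,"wy":0,"wz":0},{"x":-3.28,"y":-1.71,"z":0,"wx":0,"wy":0,"wz":0},{"x":-3.28,"y":-1.71,"z":0,"wx":0,"wy":0,"wz":0},{"x":-3.28,"y":-1.71,"z":0,"wx":0,"wy":0,"wz":0},{"x":-3.28,"y":-1.71,"z":0,"wx":0,"wy":0,"wz":0},{"x":-3.28,"y":-1.71,"z":0,"wx":0,"wy":0,"wz":0},{"x":-3.28,"y":-1.71,"z":0,"wx":0,"wy":0,"wz":0},{"x":-3.28,"y":-1.71,"z":0,"wx":0,"wy":0,"wz":0},{"x":-3.28,"y":-1.71,"z":0,"wx":0,"wy":0,"wz":0},{"x":-3.28,"y":-1.71,"z":0,"wx":0,"wy":0,"wz":0},{"x":-3.28,"y":-1.71,"z":0,"wx":0,"wy":0,"wz":0},{"x":-3.28,"y":-1.71,"z":0,"wx":0,"wy":0,"wz":0},{"x":-3.28,"y":-1.71,"z":0,"wx":0,"wy":0,"wz":0},{"x":-3.28,"y":-1.71,"z":0,"wx":0,"wy":0,"wz":0}], jaw=1)

```text
time_s: 3.15
eef_pos: [0.54, 0.2617, 0.2455]
eef_rot: [0.383, 3.118, 0.0]
wrist_force: [0.1, 0.7, -0.0]
opening: 0.0854
```

>>> servo_tool(plan=[{"x":0,"y":0,"z":0,"wx":0,"wy":0,"wz":0.145},{"x":0,"y":0,"z":0,"wx":0,"wy":0,"wz":0.145},{"x":0,"y":0,"z":0,"wx":0,"wy":0,"wz":0.145},{"x":0,"y":0,"z":0,"wx":0,"wy":0,"wz":0.145},{"x":0,"y":0,"z":0,"wx":0,"wy":0,"wz":0.145},{"x":0,"y":0,"z":0,"wx":0,"wy":0,"wz":0.145},{"x":0,"y":0,"z":0,"wx":0,"wy":0,"wz":0.145},{"x":0,"y":0,"z":0,"wx":0,"wy":0,"wz":0.145},{"x":0,"y":0,"z":0,"wx":0,"wy":0,"wz":0.145},{"x":0,"y":0,"z":0,"wx":0,"wy":0,"wz":0.145},{"x":0,"y":0,"z":0,"wx":0,"wy":0,"wz":0.145},{"x":0,"y":0,"z":0,"wx":0,"wy":0,"wz":0.145},{"x":0,"y":0,"z":0,"wx":0,"wy":0,"wz":0.145},{"x":0,"y":0,"z":0,"wx":0,"wy":0,"wz":0.145},{"x":0,"y":0,"z":0,"wx":0,"wy":0,"wz":0.145},{"x":0,"y":0,"z":0,"wx":0,"wy":0,"wz":0.145},{"x":0,"y":0,"z":0,"wx":0,"wy":0,"wz":0}])

```text
time_s: 4.85
eef_pos: [0.5388, 0.2631, 0.2452]
eef_rot: [3.012, 0.891, -0.0]
wrist_force: [-0.4, -0.1, 0.3]
opening: 0.0854
```

```bash
cat >> h.py <<'E'
def st():
    s=env.state(); M=R.from_rotvec(s["eef_rot"]).as_matrix()
    print("t",round(s["time_s"],2),"q",s["joint_pos"].round(2),"p",s["eef_pos"].round(4),"yaw",np.degrees(np.arctan2(M[1,0],M[0,0])).round(2),"zax",M[:,2].round(3),"F",s["wrist_force"].round(1),"op",round(s["opening"],4))
    return s,M
E
python3 - <<'E'
from h import *
st()
im=env.get_image("wrist"); cv2.imwrite("pics/w2.png",im)
E
```

```text
t 4.85 q [-0.77  0.5   0.45  1.58 -0.23  1.12 -1.27] p [0.5388 0.2631 0.2452] yaw 32.95 zax [-0. -0. -1.] F [-0.4 -0.1  0.3] op 0.0854
```

View pics/w2.png

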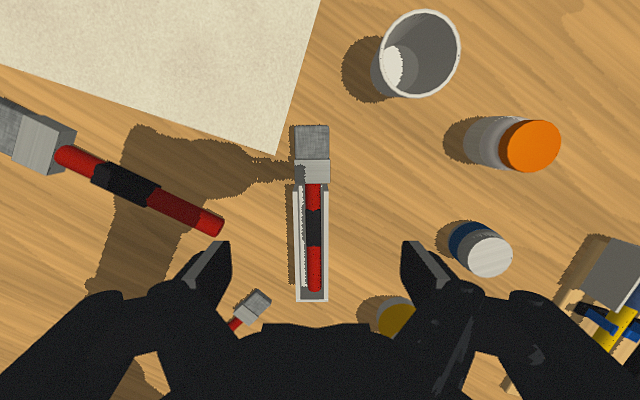

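The wrist view shows the middle-sized brush in the channel. Its ferrule is at (312,171), the bristles end at row 125, and its axis is nearly vertical in the picture. The large and small look-alikes are off to the left.

Run:
```python
from h import *
s,M=st()
im=env.get_image("wrist"); cv2.imwrite("pics/w3.png",cv2.resize(im[115:310,270:350],None,fx=3,fy=3,interpolation=2))
P=onz("wrist",[(158,312),(184,312),(125,311.5),(183,314),(290,315),(208,314),(246,314),(171,294),(171,330)],.032)
L=(P-s["eef_pos"])@M
print(L.round(4)*100); print(P.round(4))
print((onz("scene",[[262,378]],.032)-0).round(3))
```

```text
t 4.9 q [-0.77  0.5   0.45  1.58 -0.23  1.12 -1.26] p [0.5388 0.2631 0.2452] yaw 33.24 zax [-0. -0. -1.] F [-0.1  0.2 -0.9] op 0.0851
[[ 2.050e+00 -3.800e-01  2.132e+01]
 [-1.170e+00 -3.800e-01  2.132e+01]
 [ 5.920e+00 -4.300e-01  2.132e+01]
 [-1.040e+00 -1.300e-01  2.132e+01]
 [-1.616e+01  1.000e-02  2.132e+01]
 [-4.290e+00 -1.300e-01  2.132e+01]
 [-9.550e+00 -1.300e-01  2.132e+01]
 [ 4.600e-01 -2.580e+00  2.132e+01]
 [ 4.700e-01  1.820e+00  2.132e+01]]
[[0.554  0.2774 0.032 ]
 [0.527  0.2598 0.032 ]
 [0.586  0.299  0.032 ]
 [0.5294 0.2584 0.032 ]
 [0.4037 0.1743 0.032 ]
 [0.5022 0.2406 0.032 ]
 [0.4582 0.2117 0.032 ]
 [0.5285 0.2871 0.032 ]
 [0.5528 0.2503 0.032 ]]
[[0.577 0.288 0.032]]
```

View pics/w3.png

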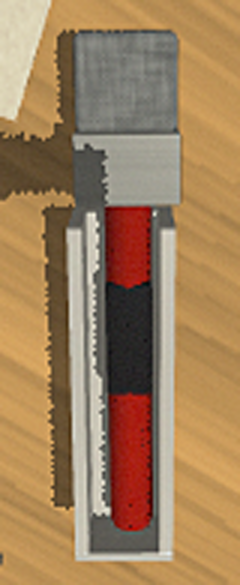

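>>> servo_tool(plan=[{"x":0.45,"y":-0.35,"z":0,"wx":0,"wy":0,"wz":-0.02},{"x":0,"y":0,"z":4,"wx":0,"wy":0,"wz":0},{"x":0,"y":0,"z":4,"wx":0,"wy":0,"wz":0},{"x":0,"y":0,"z":4,"wx":0,"wy":0,"wz":0},{"x":0,"y":0,"z":4,"wx":0,"wy":0,"wz":0},{"x":0,"y":0,"z":3,"wx":0,"wy":0,"wz":0},{"x":0,"y":0,"z":2,"wx":0,"wy":0,"wz":0},{"x":0,"y":0,"z":1.4,"wx":0,"wy":0,"wz":0},{"x":0,"y":0,"z":0,"wx":0,"wy":0,"wz":0},{"x":0,"y":0,"z":0,"wx":0,"wy":0,"wz":0}])

```text
time_s: 5.95
eef_pos: [0.5414, 0.2683, 0.0218]
eef_rot: [-3.002, -0.925, -0.001]
wrist_force: [0.8, -1.1, -0.5]
opening: 0.0854
```

Run:
```python
from h import *
s,M=st()
im=env.get_image("wrist"); cv2.imwrite("pics/w4.png",im)
```

```text
t 5.95 q [-0.7   0.75  0.32  1.8  -0.36  0.65 -1.13] p [0.5414 0.2683 0.0218] yaw 34.24 zax [ 0.001  0.    -1.   ] F [ 0.8 -1.1 -0.5] op 0.0854
```

View pics/w4.png

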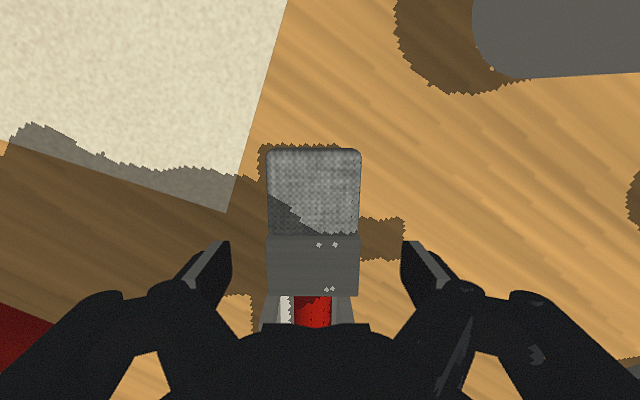

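The ferrule sits centred between the fingers, at columns 267–360. Closing.

>>> servo_tool(plan=[{"x":0,"y":0,"z":0,"wx":0,"wy":0,"wz":0},{"x":0,"y":0,"z":0,"wx":0,"wy":0,"wz":0},{"x":0,"y":0,"z":0,"wx":0,"wy":0,"wz":0},{"x":0,"y":0,"z":0,"wx":0,"wy":0,"wz":0},{"x":0,"y":0,"z":0,"wx":0,"wy":0,"wz":0},{"x":0,"y":0,"z":0,"wx":0,"wy":0,"wz":0},{"x":0,"y":0,"z":0,"wx":0,"wy":0,"wz":0},{"x":0,"y":0,"z":0,"wx":0,"wy":0,"wz":0},{"x":0,"y":0,"z":0,"wx":0,"wy":0,"wz":0},{"x":0,"y":0,"z":0,"wx":0,"wy":0,"wz":0}], jaw=0)

```text
time_s: 7.0
eef_pos: [0.5411, 0.2683, 0.0222]
eef_rot: [-3.002, -0.924, -0.002]
wrist_force: [-0.2, -0.7, 5.2]
opening: 0.0431
```

>>> servo_tool(plan=[{"x":0,"y":0,"z":-0.5,"wx":0,"wy":0,"wz":0},{"x":0,"y":0,"z":-1,"wx":0,"wy":0,"wz":0},{"x":0,"y":0,"z":-1.5,"wx":0,"wy":0,"wz":0},{"x":0,"y":0,"z":-2,"wx":0,"wy":0,"wz":0},{"x":0,"y":0,"z":-2,"wx":0,"wy":0,"wz":0},{"x":0,"y":0,"z":-1,"wx":0,"wy":0,"wz":0},{"x":0,"y":0,"z":0,"wx":0,"wy":0,"wz":0},{"x":0,"y":0,"z":0,"wx":0,"wy":0,"wz":0}])

```text
time_s: 7.8
eef_pos: [0.5405, 0.2682, 0.101]
eef_rot: [-3.003, -0.924, 0.001]
wrist_force: [-0.1, 0.6, -0.3]
opening: 0.0428
```

Run:
```python
from h import *
s,M=st()
im=env.get_image("wrist"); cv2.imwrite("pics/w5.png",im)
im=env.get_image("scene"); cv2.imwrite("pics/s5.png",im[120:330,250:560])
```

```text
t 7.8 q [-0.73  0.65  0.38  1.75 -0.31  0.81 -1.18] p [0.5405 0.2682 0.101 ] yaw 34.2 zax [-0. -0. -1.] F [-0.1  0.6 -0.3] op 0.0428
```

View pics/w5.png

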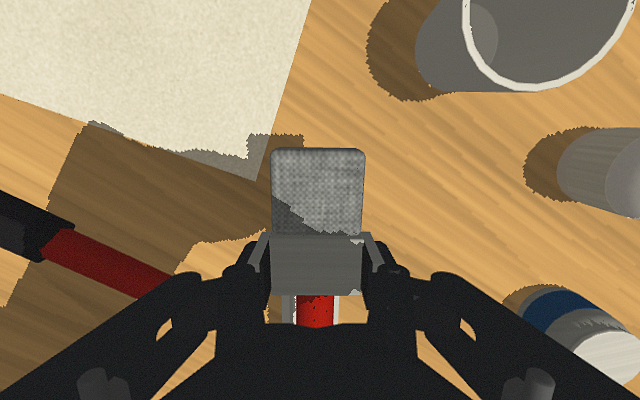

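View pics/s5.png

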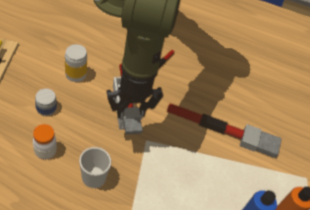

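The brush is held level at the ferrule with a 43 mm opening. I'll shift it 9 cm along tool +y, clear of the channel, and lower it.

>>> servo_tool(plan=[{"x":-0.2,"y":2,"z":0,"wx":0,"wy":0,"wz":0},{"x":-0.2,"y":2.5,"z":0,"wx":0,"wy":0,"wz":0},{"x":-0.2,"y":2.5,"z":0,"wx":0,"wy":0,"wz":0},{"x":0,"y":2,"z":0,"wx":0,"wy":0,"wz":0},{"x":0,"y":0,"z":2,"wx":0,"wy":0,"wz":0},{"x":0,"y":0,"z":2,"wx":0,"wy":0,"wz":0},{"x":0,"y":0,"z":2,"wx":0,"wy":0,"wz":0},{"x":0,"y":0,"z":1.5,"wx":0,"wy":0,"wz":0},{"x":0,"y":0,"z":0.6,"wx":0,"wy":0,"wz":0},{"x":0,"y":0,"z":0.4,"wx":0,"wy":0,"wz":0},{"x":0,"y":0,"z":0,"wx":0,"wy":0,"wz":0},{"x":0,"y":0,"z":0,"wx":0,"wy":0,"wz":0}])

```text
time_s: 9.1
eef_pos: [0.5869, 0.1904, 0.0169]
eef_rot: [3.003, 0.924, 0.002]
wrist_force: [0.8, -0.5, 0.1]
opening: 0.0431
```

Run:
```python
from h import *
s,M=st()
im=env.get_image("wrist"); cv2.imwrite("pics/w6.png",im)
```

```text
t 9.1 q [-0.54  0.77  0.31  1.77 -0.36  0.66 -1.  ] p [0.5869 0.1904 0.0169] yaw 34.19 zax [ 0.001  0.    -1.   ] F [ 0.8 -0.5  0.1] op 0.0431
```

View pics/w6.png

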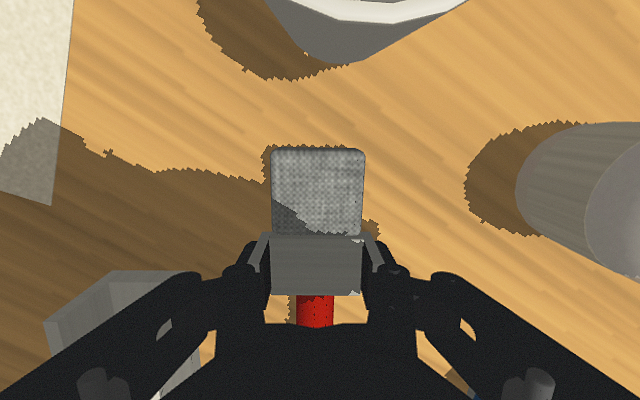

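>>> servo_tool(plan=[{"x":0,"y":0,"z":0.2,"wx":0,"wy":0,"wz":0},{"x":0,"y":0,"z":0.2,"wx":0,"wy":0,"wz":0},{"x":0,"y":0,"z":0,"wx":0,"wy":0,"wz":0}])

```text
time_s: 9.45
eef_pos: [0.5866, 0.1905, 0.0124]
eef_rot: [-3.003, -0.924, -0.001]
wrist_force: [0.3, 0.6, -0.2]
opening: 0.0428
```

>>> servo_tool(plan=[{"x":0,"y":0,"z":0.1,"wx":0,"wy":0,"wz":0},{"x":0,"y":0,"z":0,"wx":0,"wy":0,"wz":0}])

```text
time_s: 9.65
eef_pos: [0.5867, 0.1904, 0.0124]
eef_rot: [-3.002, -0.923, -0.001]
wrist_force: [-2.5, -0.6, 9.1]
opening: 0.0429
```

It has touched down at 9 N. I'll release partly, rise and look.

>>> servo_tool(plan=[{"x":0,"y":0,"z":-0.1,"wx":0,"wy":0,"wz":0},{"x":0,"y":0,"z":0,"wx":0,"wy":0,"wz":0},{"x":0,"y":0,"z":0,"wx":0,"wy":0,"wz":0},{"x":0,"y":0,"z":0,"wx":0,"wy":0,"wz":0},{"x":0,"y":0,"z":0,"wx":0,"wy":0,"wz":0},{"x":0,"y":0,"z":0,"wx":0,"wy":0,"wz":0},{"x":0,"y":0,"z":0,"wx":0,"wy":0,"wz":0},{"x":0,"y":0,"z":-1,"wx":0,"wy":0,"wz":0},{"x":0,"y":0,"z":-2,"wx":0,"wy":0,"wz":0},{"x":-1,"y":0,"z":-3,"wx":0,"wy":0,"wz":0},{"x":-1,"y":0,"z":-3,"wx":0,"wy":0,"wz":0},{"x":-1,"y":0,"z":-3,"wx":0,"wy":0,"wz":0},{"x":-1,"y":0,"z":-2,"wx":0,"wy":0,"wz":0},{"x":0,"y":0,"z":0,"wx":0,"wy":0,"wz":0},{"x":0,"y":0,"z":0,"wx":0,"wy":0,"wz":0}], jaw=0.8)

```text
time_s: 11.15
eef_pos: [0.5535, 0.1681, 0.1531]
eef_rot: [-3.002, -0.923, -0.002]
wrist_force: [-1.1, 0.1, -0.7]
opening: 0.0685
```

Run:
```python
from h import *
s,M=st()
im=env.get_image("wrist"); cv2.imwrite("pics/w7.png",im)
```

```text
t 11.15 q [-0.59  0.55  0.4   1.76 -0.27  0.88 -1.05] p [0.5535 0.1681 0.1531] yaw 34.19 zax [ 0.001  0.001 -1.   ] F [-1.1  0.1 -0.7] op 0.0685
```

View pics/w7.png

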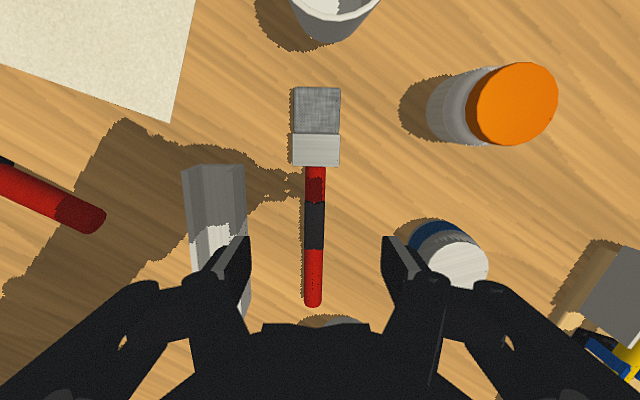

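The brush is flat on the table: ferrule at (316,150), black grip at columns 304–324 and rows 202–249. The channel is empty and the jar, tin and cup are untouched.

Run:
```python
from h import *
s,M=st()
im=env.get_image("wrist"); cv2.imwrite("pics/w8.png",cv2.resize(im[80:310,280:350],None,fx=3,fy=3,interpolation=2))
P=onz("wrist",[(88,316.5),(133,316),(165,315.5),(202,315),(249,314),(305,313)],.020)
L=(P-s["eef_pos"])@M
print(L.round(4)*100)
```

```text
t 11.2 q [-0.59  0.55  0.4   1.76 -0.27  0.88 -1.05] p [0.5532 0.1682 0.1522] yaw 34.21 zax [-0.  0. -1.] F [ 0.4 -0.  -0.2] op 0.0681
[[ 9.170e+00  1.200e-01  1.322e+01]
 [ 5.390e+00  8.000e-02  1.322e+01]
 [ 2.500e+00  4.000e-02  1.322e+01]
 [-1.080e+00 -1.000e-02  1.322e+01]
 [-6.020e+00 -1.100e-01  1.322e+01]
 [-1.254e+01 -2.200e-01  1.322e+01]]
```

View pics/w8.png

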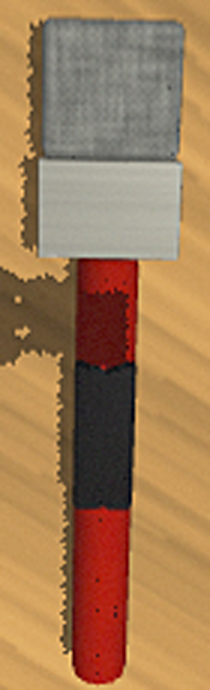

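>>> servo_tool(plan=[{"x":-1.8,"y":-0.05,"z":0,"wx":0,"wy":0,"wz":0.015},{"x":-1.8,"y":0,"z":0,"wx":0,"wy":0,"wz":0},{"x":0,"y":0,"z":3,"wx":0,"wy":0,"wz":0},{"x":0,"y":0,"z":3,"wx":0,"wy":0,"wz":0},{"x":0,"y":0,"z":3,"wx":0,"wy":0,"wz":0},{"x":0,"y":0,"z":2.4,"wx":0,"wy":0,"wz":0},{"x":0,"y":0,"z":1,"wx":0,"wy":0,"wz":0},{"x":0,"y":0,"z":1,"wx":0,"wy":0,"wz":0},{"x":0,"y":0,"z":0,"wx":0,"wy":0,"wz":0},{"x":0,"y":0,"z":0,"wx":0,"wy":0,"wz":0}])

```text
time_s: 12.25
eef_pos: [0.5236, 0.1483, 0.0187]
eef_rot: [3.01, 0.901, 0.001]
wrist_force: [0.1, -0.2, 0.1]
opening: 0.0682
```

>>> servo_tool(plan=[{"x":0,"y":0,"z":0,"wx":0,"wy":0,"wz":0},{"x":0,"y":0,"z":0,"wx":0,"wy":0,"wz":0},{"x":0,"y":0,"z":0,"wx":0,"wy":0,"wz":0},{"x":0,"y":0,"z":0,"wx":0,"wy":0,"wz":0},{"x":0,"y":0,"z":0,"wx":0,"wy":0,"wz":0},{"x":0,"y":0,"z":0,"wx":0,"wy":0,"wz":0},{"x":0,"y":0,"z":0,"wx":0,"wy":0,"wz":0},{"x":0,"y":0,"z":0,"wx":0,"wy":0,"wz":0},{"x":0,"y":0,"z":0,"wx":0,"wy":0,"wz":0},{"x":0,"y":0,"z":0,"wx":0,"wy":0,"wz":0}], jaw=0)

```text
time_s: 13.25
eef_pos: [0.5235, 0.1484, 0.019]
eef_rot: [-3.009, -0.901, -0.002]
wrist_force: [-1.4, 0.4, 6.8]
opening: 0.0184
```

Run:
```python
from h import *
s,M=st()
im=env.get_image("wrist"); cv2.imwrite("pics/w9.png",im)
```

```text
t 13.25 q [-0.51  0.69  0.3   1.97 -0.38  0.53 -0.94] p [0.5235 0.1484 0.019 ] yaw 33.33 zax [ 0.001  0.    -1.   ] F [-1.4  0.4  6.8] op 0.0184
```

View pics/w9.png

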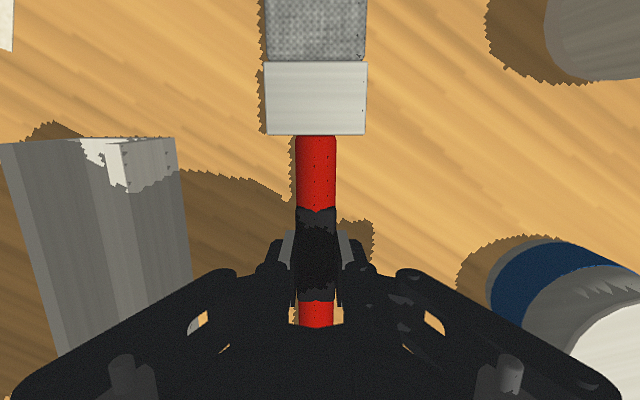

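Gripped on the black square, with a reading of 18.4 mm. Lifting, then travelling to a viewpoint beside the berth at rack yaw.

>>> servo_tool(plan=[{"x":0,"y":0,"z":-1,"wx":0,"wy":0,"wz":0},{"x":0,"y":0,"z":-2,"wx":0,"wy":0,"wz":0},{"x":0,"y":0,"z":-3,"wx":0,"wy":0,"wz":0},{"x":0,"y":0,"z":-4,"wx":0,"wy":0,"wz":0},{"x":0,"y":0,"z":-4,"wx":0,"wy":0,"wz":0},{"x":0,"y":0,"z":-4,"wx":0,"wy":0,"wz":0},{"x":0,"y":0,"z":-2,"wx":0,"wy":0,"wz":0},{"x":0,"y":0,"z":0,"wx":0,"wy":0,"wz":0}])

```text
time_s: 14.1
eef_pos: [0.5246, 0.1483, 0.222]
eef_rot: [-3.009, -0.901, -0.01]
wrist_force: [-0.1, -0.6, -1.0]
opening: 0.0184
```

>>> servo_tool(plan=[{"x":-0.9,"y":1.8,"z":0,"wx":0,"wy":0,"wz":0},{"x":-1.7,"y":3.2,"z":0,"wx":0,"wy":0,"wz":0},{"x":-1.7,"y":3.2,"z":0,"wx":0,"wy":0,"wz":0},{"x":-1.7,"y":3.2,"z":0,"wx":0,"wy":0,"wz":0},{"x":-1.7,"y":3.2,"z":0,"wx":0,"wy":0,"wz":0},{"x":-1.7,"y":3.2,"z":0,"wx":0,"wy":0,"wz":0},{"x":-1.7,"y":3.2,"z":0,"wx":0,"wy":0,"wz":0},{"x":-1.7,"y":3.2,"z":0,"wx":0,"wy":0,"wz":0},{"x":-1.7,"y":3.2,"z":0,"wx":0,"wy":0,"wz":0},{"x":-1.7,"y":3.2,"z":0,"wx":0,"wy":0,"wz":0},{"x":-0.9,"y":1.8,"z":0,"wx":0,"wy":0,"wz":0},{"x":0,"y":0,"z":0,"wx":0,"wy":0,"wz":0.1},{"x":0,"y":0,"z":0,"wx":0,"wy":0,"wz":0.11},{"x":0,"y":0,"z":0,"wx":0,"wy":0,"wz":0.1},{"x":0,"y":0,"z":0,"wx":0,"wy":0,"wz":0},{"x":0,"y":0,"z":0,"wx":0,"wy":0,"wz":0}])

```text
time_s: 15.7
eef_pos: [0.5579, -0.216, 0.2175]
eef_rot: [-3.112, -0.43, 0.002]
wrist_force: [-0.1, -0.0, -0.6]
opening: 0.0186
```

Run:
```python
from h import *
s,M=st()
im=env.get_image("wrist"); cv2.imwrite("pics/w10.png",im)
```

```text
t 15.7 q [-0.01  0.54  0.55  1.62 -0.31  1.07 -0.67] p [ 0.5579 -0.216   0.2175] yaw 15.75 zax [-0.001  0.    -1.   ] F [-0.1 -0.  -0.6] op 0.0186
```

View pics/w10.png

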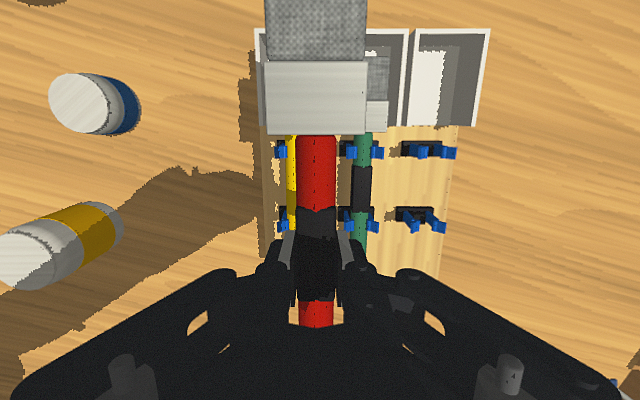

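Run:
```python
from h import *
im=cv2.imread("pics/w10.png")
cv2.imwrite("pics/w11.png",cv2.resize(im[15:245,330:500],None,fx=3.4,fy=2.5,interpolation=2)[:, :])
cv2.imwrite("pics/w12.png",cv2.resize(im[130:245,330:470],None,fx=5,fy=5,interpolation=2))
```

```text
(no output)
```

View pics/w12.png

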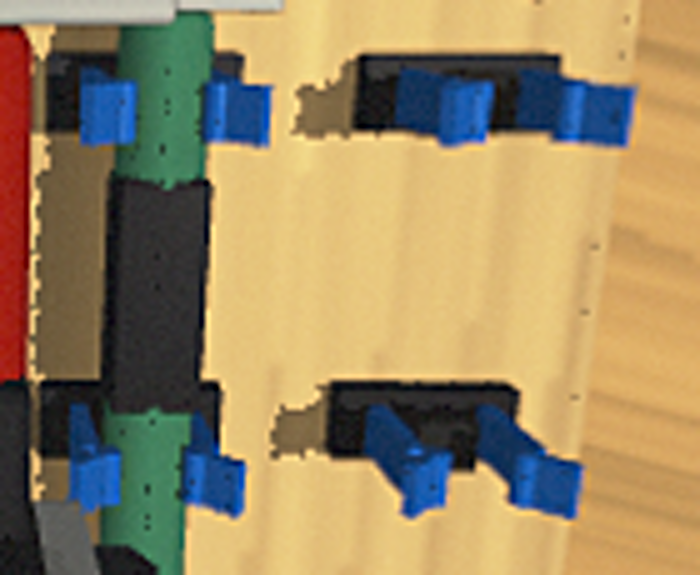

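View pics/w11.png

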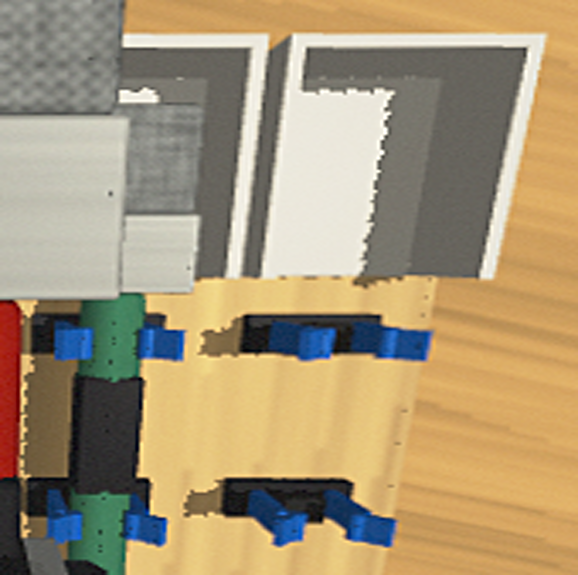

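Run:
```python
from h import *
s,M=st()
f=lambda l:[(y/2.5+15,x/3.4+330) for x,y in l]
g=lambda l:[(y/5+130,x/5+330) for x,y in l]
def sh(n,px,z):
    P=onz("wrist",px,z); print(n); print(np.c_[P,(P-s["eef_pos"])@M*100].round(4))
sh("cup inner farL farR nearL nearR",f([(304,47),(528,47),(271,276),(481,276)]),.062)
sh("cup outer",f([(293,35),(546,35),(261,278),(494,278)]),.062)
sh("green handle left/right edges at rows (z.045): front,rear",g([(118,80),(212,80),(101,540),(186,540)]),.045)
sh("green black box",g([(112,183),(210,183),(102,405),(203,405)]),.055)
for z in (.055,.065):
  sh("jaw tops F/R/gF/gR %g"%z,g([(536,115),(491,485),(175,110),(156,485)]),z)
sh("bases F R gF gR",g([(459,57),(423,385),(144,52),(130,385)]),.02)
```

```text
t 15.75 q [-0.01  0.54  0.55  1.62 -0.31  1.07 -0.67] p [ 0.558  -0.2161  0.2177] yaw 15.73 zax [-0.001  0.    -1.   ] F [ 0.3 -0.8 -0.3] op 0.0187
cup inner farL farR nearL nearR
[[ 0.7172 -0.268   0.062  13.9322  9.3247 15.5553]
 [ 0.7326 -0.3242  0.062  13.885  15.1525 15.5519]
 [ 0.6408 -0.2884  0.062   6.0284  9.2121 15.5631]
 [ 0.6568 -0.3457  0.062   6.0102 15.1657 15.5596]]
cup outer
[[ 0.72   -0.2638  0.062  14.3116  8.9979 15.5551]
 [ 0.7372 -0.3271  0.062  14.2567 15.5507 15.5513]
 [ 0.6394 -0.2859  0.062   5.9537  8.9341 15.5633]
 [ 0.6571 -0.3496  0.062   5.9336 15.5439 15.5594]]
green handle left/right edges at rows (z.045): front,rear
[[ 0.6063 -0.2446  0.045   3.8924  4.065  17.2682]
 [ 0.6117 -0.2636  0.045   3.8918  6.0413 17.267 ]
 [ 0.5054 -0.273   0.045  -6.5948  4.0605 17.2784]
 [ 0.5107 -0.2918  0.045  -6.5909  6.0176 17.2773]]
green black box
[[ 0.5864 -0.2484  0.055   1.8742  3.8871 16.2703]
 [ 0.5919 -0.2679  0.055   1.8747  5.9191 16.2691]
 [ 0.5396 -0.2611  0.055  -2.9821  3.8443 16.275 ]
 [ 0.5455 -0.2822  0.055  -2.9792  6.0322 16.2737]]
jaw tops F/R/gF/gR 0.055
[[ 0.6232 -0.3273  0.055   3.2728 12.4854 16.2638]
 [ 0.5452 -0.3489  0.055  -4.8209 12.4443 16.2717]
 [ 0.6043 -0.2562  0.055   3.3807  5.1207 16.2681]
 [ 0.5251 -0.2782  0.055  -4.8374  5.0955 16.2761]]
jaw tops F/R/gF/gR 0.065
[[ 0.6232 -0.3229  0.065   3.3925 12.0586 15.264 ]
 [ 0.5479 -0.3437  0.065  -4.4229 12.0189 15.2716]
 [ 0.6049 -0.2542  0.065   3.4967  4.9471 15.2681]
 [ 0.5285 -0.2755  0.065  -4.4388  4.9228 15.2758]]
bases F R gF gR
[[ 0.6306 -0.3211  0.02    4.1628 12.0911 19.7632]
 [ 0.5554 -0.3416  0.02   -3.6336 12.025  19.7708]
 [ 0.6125 -0.2522  0.02    4.2817  4.9623 19.7673]
 [ 0.5362 -0.2736  0.02   -3.6431  4.9584 19.775 ]]
```

The rack measurements agree with each other: cup inner width 59 mm, green axis to cup centre 72 mm, and yaw equal to the tool yaw. Seat in the tool frame is about (-0.6, 12.2) cm. Next I'll check where the held brush sits in the hand.

Run:
```python
from h import *
s,M=st()
im=cv2.imread("pics/w10.png"); cv2.imwrite("pics/w13.png",cv2.resize(im[0:340,240:390],None,fx=3,fy=2,interpolation=2)[:600])
z=s["eef_pos"][2]-.009+.010
P=onz("wrist",[(62,264),(62,367),(134,266),(134,366),(138,296),(138,336),(206,296),(206,336)],z)
print(((P-s["eef_pos"])@M*100).round(2))
P=onz("wrist",[(175,296),(175,336.5),(320,299),(320,332.5)],z-.01); print(((P-s["eef_pos"])@M*100).round(2))
```

```text
t 15.75 q [-0.01  0.54  0.55  1.62 -0.31  1.07 -0.67] p [ 0.558  -0.2161  0.2177] yaw 15.73 zax [-0.001  0.    -1.   ] F [ 0.3 -0.8 -0.3] op 0.0187
[[ 8.95 -2.05 -0.11]
 [ 8.95  2.18 -0.11]
 [ 6.06 -2.11 -0.1 ]
 [ 6.07  2.28 -0.11]
 [ 5.89 -0.8  -0.11]
 [ 5.89  0.97 -0.11]
 [ 2.75 -0.85 -0.1 ]
 [ 2.75  1.03 -0.1 ]]
[[ 4.03 -0.9   0.9 ]
 [ 4.04  1.1   0.9 ]
 [-4.4  -0.87  0.9 ]
 [-4.4   1.04  0.9 ]]
```

View pics/w13.png

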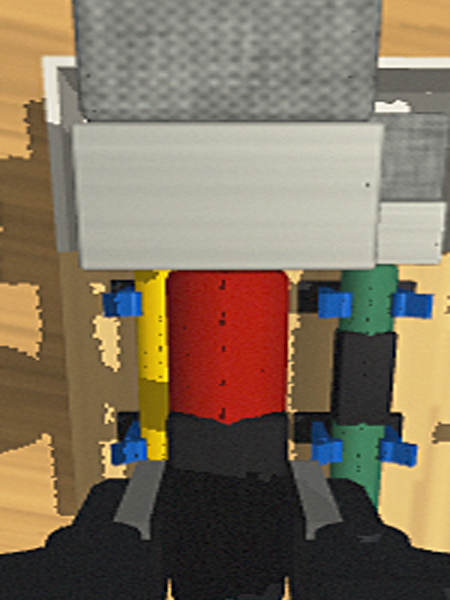

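>>> servo_tool(plan=[{"x":-0.1,"y":2,"z":0,"wx":0,"wy":0,"wz":0},{"x":-0.1,"y":2.2,"z":0,"wx":0,"wy":0,"wz":0},{"x":-0.1,"y":2.2,"z":0,"wx":0,"wy":0,"wz":0},{"x":-0.1,"y":2.2,"z":0,"wx":0,"wy":0,"wz":0},{"x":-0.1,"y":2.2,"z":0,"wx":0,"wy":0,"wz":0},{"x":-0.1,"y":1.3,"z":0,"wx":0,"wy":0,"wz":0},{"x":0,"y":0,"z":2,"wx":0,"wy":0,"wz":0},{"x":0,"y":0,"z":3,"wx":0,"wy":0,"wz":0},{"x":0,"y":0,"z":3,"wx":0,"wy":0,"wz":0},{"x":0,"y":0,"z":2,"wx":0,"wy":0,"wz":0},{"x":0,"y":0,"z":2,"wx":0,"wy":0,"wz":0},{"x":0,"y":0,"z":0,"wx":0,"wy":0,"wz":0},{"x":0,"y":0,"z":0,"wx":0,"wy":0,"wz":0}])

```text
time_s: 17.05
eef_pos: [0.5851, -0.3344, 0.0985]
eef_rot: [-3.112, -0.427, 0.001]
wrist_force: [0.4, 0.9, 0.2]
opening: 0.0185
```

Run:
```python
from h import *
s,M=st()
im=env.get_image("wrist"); cv2.imwrite("pics/w14.png",im)
# expected seat
print("seat rel tool:", ((np.array([0.558,-0.2161,0.2177])+R.from_euler('x',0).apply([0,0,0])-s["eef_pos"])@M*100).round(2)+np.array([-.6,12.2,0]))
```

```text
t 17.05 q [ 0.22  0.76  0.48  1.54 -0.4   0.94 -0.47] p [ 0.5851 -0.3344  0.0985] yaw 15.62 zax [-0.  0. -1.] F [0.4 0.9 0.2] op 0.0185
seat rel tool: [ -0.03   0.08 -11.91]
```

View pics/w14.png

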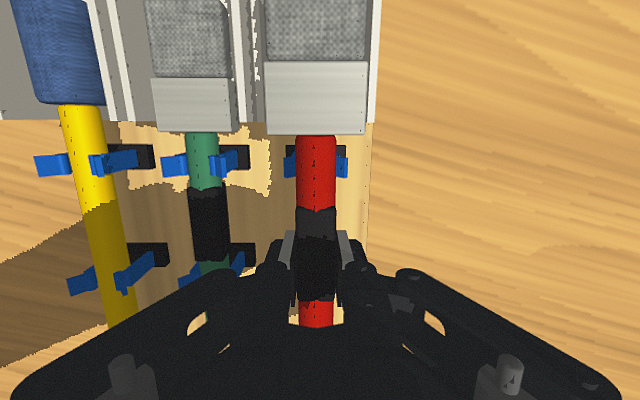

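The front clip's jaws show evenly on both sides of the handle, at 284 and 348 with the handle midline at 316. The brush is centred, so I'll descend to just above the clips.

>>> servo_tool(plan=[{"x":0,"y":0,"z":1,"wx":0,"wy":0,"wz":0},{"x":0,"y":0,"z":1,"wx":0,"wy":0,"wz":0},{"x":0,"y":0,"z":0.4,"wx":0,"wy":0,"wz":0},{"x":0,"y":0,"z":0,"wx":0,"wy":0,"wz":0},{"x":0,"y":0,"z":0,"wx":0,"wy":0,"wz":0}])

```text
time_s: 17.6
eef_pos: [0.585, -0.3346, 0.0742]
eef_rot: [3.113, 0.426, -0.0]
wrist_force: [-0.2, -0.3, -0.8]
opening: 0.0188
```

>>> servo_tool(plan=[{"x":0,"y":0,"z":0.2,"wx":0,"wy":0,"wz":0},{"x":0,"y":0,"z":0.2,"wx":0,"wy":0,"wz":0},{"x":0,"y":0,"z":0,"wx":0,"wy":0,"wz":0}])

```text
time_s: 17.9
eef_pos: [0.5854, -0.3345, 0.0707]
eef_rot: [3.112, 0.426, 0.001]
wrist_force: [-0.3, 2.0, 2.5]
opening: 0.0185
```

>>> servo_tool(plan=[{"x":0,"y":0,"z":0.2,"wx":0,"wy":0,"wz":0},{"x":0,"y":0,"z":0.2,"wx":0,"wy":0,"wz":0},{"x":0,"y":0,"z":0,"wx":0,"wy":0,"wz":0}])

```text
time_s: 18.2
eef_pos: [0.5858, -0.3346, 0.0674]
eef_rot: [3.112, 0.426, 0.003]
wrist_force: [0.6, 1.9, 6.1]
opening: 0.0185
```

>>> servo_tool(plan=[{"x":0,"y":0,"z":0.2,"wx":0,"wy":0,"wz":0},{"x":0,"y":0,"z":0.2,"wx":0,"wy":0,"wz":0},{"x":0,"y":0,"z":0,"wx":0,"wy":0,"wz":0}])

```text
time_s: 18.5
eef_pos: [0.5856, -0.3345, 0.0628]
eef_rot: [3.112, 0.426, 0.002]
wrist_force: [1.9, 1.4, 4.7]
opening: 0.0184
```

>>> servo_tool(plan=[{"x":0,"y":0,"z":0.2,"wx":0,"wy":0,"wz":0},{"x":0,"y":0,"z":0.1,"wx":0,"wy":0,"wz":0},{"x":0,"y":0,"z":0,"wx":0,"wy":0,"wz":0}])

```text
time_s: 18.8
eef_pos: [0.5848, -0.3344, 0.0587]
eef_rot: [-3.112, -0.426, 0.001]
wrist_force: [0.3, 0.5, -0.8]
opening: 0.0184
```

>>> servo_tool(plan=[{"x":0,"y":0,"z":0.1,"wx":0,"wy":0,"wz":0},{"x":0,"y":0,"z":0.1,"wx":0,"wy":0,"wz":0},{"x":0,"y":0,"z":0,"wx":0,"wy":0,"wz":0}])

```text
time_s: 19.1
eef_pos: [0.5846, -0.3344, 0.0566]
eef_rot: [-3.112, -0.425, 0.002]
wrist_force: [0.3, -0.2, -3.1]
opening: 0.0187
```

>>> servo_tool(plan=[{"x":0,"y":0,"z":0.1,"wx":0,"wy":0,"wz":0},{"x":0,"y":0,"z":0.1,"wx":0,"wy":0,"wz":0},{"x":0,"y":0,"z":0,"wx":0,"wy":0,"wz":0}])

```text
time_s: 19.4
eef_pos: [0.5847, -0.3344, 0.0549]
eef_rot: [-3.112, -0.425, 0.001]
wrist_force: [-0.6, 0.7, -4.5]
opening: 0.0185
```

>>> servo_tool(plan=[{"x":0,"y":0,"z":0.1,"wx":0,"wy":0,"wz":0},{"x":0,"y":0,"z":0,"wx":0,"wy":0,"wz":0}])

```text
time_s: 19.6
eef_pos: [0.585, -0.3346, 0.0542]
eef_rot: [3.113, 0.425, -0.0]
wrist_force: [0.1, 1.2, -1.8]
opening: 0.0185
```

>>> servo_tool(plan=[{"x":0,"y":0,"z":0.1,"wx":0,"wy":0,"wz":0},{"x":0,"y":0,"z":0,"wx":0,"wy":0,"wz":0}])

```text
time_s: 19.8
eef_pos: [0.5852, -0.3348, 0.0536]
eef_rot: [3.112, 0.426, 0.001]
wrist_force: [-0.9, 0.7, 0.9]
opening: 0.0186
```

Run:
```python
from h import *
s,M=st()
im=env.get_image("wrist"); cv2.imwrite("pics/w15.png",im)
```

```text
t 19.8 q [ 0.24  0.81  0.45  1.58 -0.43  0.85 -0.45] p [ 0.5852 -0.3348  0.0536] yaw 15.57 zax [ 0. -0. -1.] F [-0.9  0.7  0.9] op 0.0186
```

View pics/w15.png

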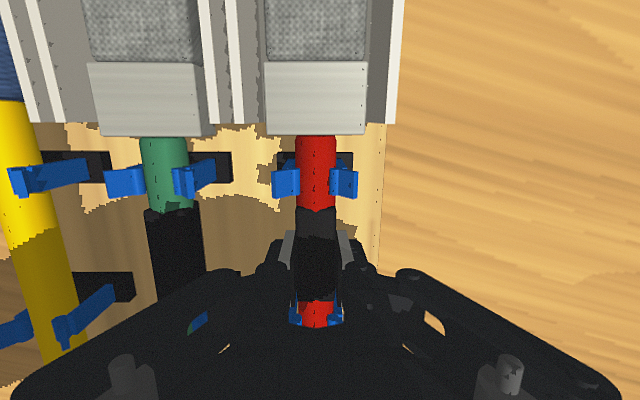

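Both clips have closed over the handle and the net force is about zero, so it rests on the pads. I'll let go with a partial opening and rise straight up.

>>> servo_tool(plan=[{"x":0,"y":0,"z":0,"wx":0,"wy":0,"wz":0},{"x":0,"y":0,"z":0,"wx":0,"wy":0,"wz":0},{"x":0,"y":0,"z":0,"wx":0,"wy":0,"wz":0},{"x":0,"y":0,"z":0,"wx":0,"wy":0,"wz":0},{"x":0,"y":0,"z":0,"wx":0,"wy":0,"wz":0},{"x":0,"y":0,"z":0,"wx":0,"wy":0,"wz":0},{"x":0,"y":0,"z":0,"wx":0,"wy":0,"wz":0},{"x":0,"y":0,"z":-1,"wx":0,"wy":0,"wz":0},{"x":0,"y":0,"z":-1,"wx":0,"wy":0,"wz":0},{"x":0,"y":0,"z":-2,"wx":0,"wy":0,"wz":0},{"x":0,"y":0,"z":-3,"wx":0,"wy":0,"wz":0},{"x":-1,"y":-1.5,"z":-3,"wx":0,"wy":0,"wz":0},{"x":-1,"y":-1.5,"z":-3,"wx":0,"wy":0,"wz":0},{"x":-1,"y":-1.5,"z":-2,"wx":0,"wy":0,"wz":0},{"x":0,"y":0,"z":0,"wx":0,"wy":0,"wz":0},{"x":0,"y":0,"z":0,"wx":0,"wy":0,"wz":0}], jaw=0.5)

```text
time_s: 21.45
eef_pos: [0.5444, -0.2993, 0.2046]
eef_rot: [3.112, 0.426, 0.003]
wrist_force: [-0.2, -0.2, -1.1]
opening: 0.0428
```

Run:
```python
from h import *
s,M=st()
im=env.get_image("wrist"); cv2.imwrite("pics/w16.png",im)
im=env.get_image("top"); cv2.imwrite("pics/t16.png",im)
```

```text
t 21.45 q [ 0.14  0.58  0.54  1.58 -0.33  1.07 -0.53] p [ 0.5444 -0.2993  0.2046] yaw 15.59 zax [ 0.002 -0.001 -1.   ] F [-0.2 -0.2 -1.1] op 0.0428
```

View pics/w16.png

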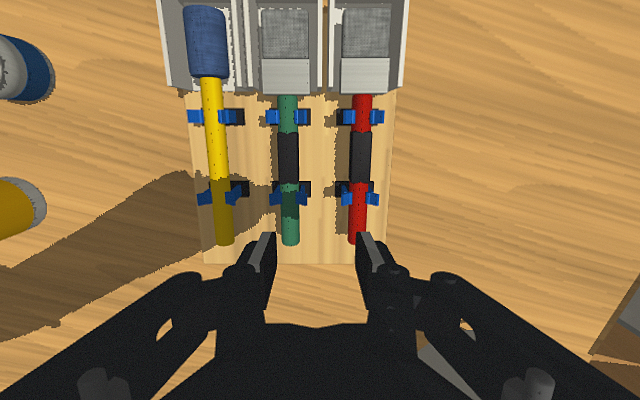

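View pics/t16.png

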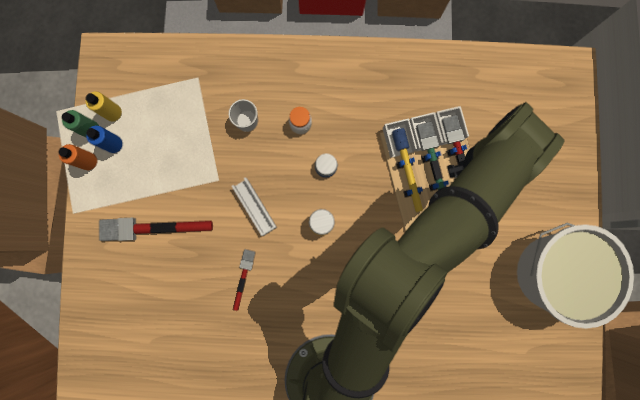

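The red brush matches the fixed green one row for row: ferrule at rows 58–93 and black grip at 132–184 on both. It lies parallel with its bristles in the cup, and the other objects haven't moved. One numeric check, then I'll hand in.

Run:
```python
from h import *
s,M=st()
P=onz("wrist",[(158,361.5),(158,288),(75,366),(75,286.5),(235,357),(235,290.5)],.055); L=(P-s["eef_pos"])@M*100
print(L.round(2)); print("spacing",(L[::2]-L[1::2])[:,1].round(2))
print(env.finish_job())
```

```text
t 21.55 q [ 0.14  0.58  0.54  1.58 -0.33  1.07 -0.53] p [ 0.5443 -0.2992  0.2028] yaw 15.58 zax [-0.  0. -1.] F [ 0.4  0.  -0.7] op 0.0425
[[ 2.97  4.55 14.77]
 [ 2.97 -2.63 14.78]
 [10.46  4.61 14.77]
 [10.46 -2.57 14.77]
 [-5.14  4.43 14.78]
 [-5.15 -2.57 14.78]]
spacing [7.18 7.18 7.01]
the job is handed in; nothing more can be done
None
```

The red-handled brush is in the empty berth with both clips closed over its handle and its bristles in the drip cup. I handed the job in at about 21.6 s, and the interface reports no verdict.

**What I did:** I lifted the brush out of the channel by its ferrule and laid it flat on the table, letting go of it completely. I then took it again by the black grip and pushed it down into the clips in 1–2 mm steps. I stopped as soon as the force settled near zero, let go and backed away.

**Forces:** Readings between steps reached about 6 N before the snap. The clips then pulled the brush down with about 4.5 N, and the last step left about +1 N on the wrist, so nothing came near ramming.

**Last checks:**
- **Position:** The brush lines up with the fixed green one along the berth. Their spacing reads 71.8, 71.8 and 70.1 mm against the nominal 72 mm; the 70.1 mm reading was at the handle end, which I read less precisely.
- **Surroundings:** The jar, can, cup and tin look unmoved in the top view, and the gripper is clear of everything.
- **Not measured:** I did not measure the brush's final height directly. It rests on the wrist height and force readings and on how closely it matches the green brush in the picture.

The first two move calls were refused because rows lacked some of the six keys. Nothing moved, and I resent them in full.

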